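# Hold down the savings tin

### The arm

A 7-joint arm with a two-finger parallel gripper is mounted at the origin on the work surface. World frame = base frame: x ahead of the robot, y to its left, z up, the work surface at z = 0. Lengths are in m, angles in rad, forces in N, time in s.
With the tool pointing down it reaches from about 0.425 to 0.95 m from the base axis. Payload 4.7 kg.
Tool frame: the origin (TCP) lies on the centre line of the jaws, within the pads' length; the fingertips stand robot.nose_length ahead of it and the grasp point (between the pads) lies 8 mm behind it (robot.nose_length is the distance from the TCP to the fingertips, in m); z points along the fingers, y is the line along which they close (so a half turn about z gives the same grasp; the last joint's range is limited). The gripper opens to 85 mm and grips with 20 to 120 N. Pads are 22 mm wide; open, the fingers measure 114 mm over their backs; the gripper's body (76 mm by 85 mm) begins 54 mm behind the grasp point. The pads swing forward as they close: fully open they stand 13 mm farther back than shut.
Start: joints at [1.091, 0.469, -0.049, 1.532, 0.024, 1.141, -0.082], TCP at [0.294, -0.608, 0.242] pointing down, gripper open.
Joint ranges: [-2.59, 2.59], [-0.33, 1.99], [-1.39, 1.29], [0.1, 2.45], [-1.04, 4.18], [0.21, 1.99], [-2.66, 2.66]. Speed limits (rad/s): [2.57, 2.57, 3.14, 3.14, 3.14, 3.14, 3.14].

### API

Orientations are given as [roll, pitch, yaw] about the fixed x, y, z axes, in that order (R = Rz(yaw) Ry(pitch) Rx(roll)).
In Python, from plant import robot gives the robot as it stands. Calls block until the motion is done:
- robot.goto(position, orientation): joint-space move of the TCP to a pose.
- robot.move_straight(position, vel=0.15, attitude=None, contact_N=None): straight line of the TCP; attitude=None keeps the orientation; vel is the mean speed in m/s. With contact_N (N) it stops when the force on the tool has changed by that much, and returns True; else False.
- robot.move_joints(angles): joint-space move.
- robot.grip(opening, strength=None): opening from 0.0 (shut) to 1.0 (fully open); strength is the grip in N (None keeps the last); returns when the fingers have stopped.
- robot.sleep(seconds).
- robot.inverse_kinematics(position, orientation): joint angles nearest the present ones, or None.
- robot.sense(): the state.
- robot.grab_frame(name): name is "scene" or "top" or "wrist"; returns a dict with "image" (400x640x3 uint8, red, green, blue), "range_z" (400x640 float32, m along the optical axis (not along the pixel's ray), 0 where there is no reading), "fx", "fy", "cx", "cy" (pixels), "dist_coeffs" ([k1, k2, p1, p2, k3] as OpenCV has them; the pictures are not rectified), "R" (3x3) and "t" (3): a world point X has camera coordinates R X + t. Camera axes: x right, y down, z forward; pixel columns grow to the right and rows downward; lengths in m; the calibration is good to about 2 mm. A picture is of the moment at which its call begins.
A pose or a line that the arm cannot do raises robot.IKError and nothing moves.
- robot.close_job(): hands the job in; it is judged then, once.
The state is a dict: "t": time; "joint_pos": joint angles; "joint_velocities": joint speeds; "effort": joint torques, N m; "tcp_pos": TCP position; "tcp_rot": TCP orientation; "wrist_force": force on the tool from outside, world axes, zero at the start; "torque": the same for the moment, N m; "opening": opening from 0.0 (shut) to 1.0 (fully open); "gripper_force": force on a finger pad.
Only numpy, scipy, OpenCV 4.12 (cv2) and the standard library are available. Lean on these libraries where they do the work, as an engineer would, in place of code of your own. Each camera call takes 0.05 s, during which the arm holds its last target. There are 200 camera calls.

### The job

Slide the round aluminium tin fully home into the V-shaped rest of the wooden tin keeper, keeping it standing on the shelf. Then gently push the red-capped stop down until its rubber foot just touches the tin's lid, and after that lock it by sliding the flush yellow slider all the way towards the stop. Leave the other things on the shelf where they are.

Things in the scene. Friction and masses are not known exactly. Their poses are not given: they have to be found in the camera images.
- keeper: Wood and steel tin keeper fixed to the shelf, its place and yaw vary. Origin: on the shelf, where the home tin's centre belongs; x from the open mouth to the back (the tin slides in along +x), y left, z up. Its frame, mm: V rest of two walls 36 high at 45 degrees, front ends at x = 1, y = +-50. Behind, a column x = 62 to 88 bears a head x = 13 to 88, y = -40 to 120, z = 130 to 160; stop at x = 24, y = 0.
- tin: Round aluminium tin with a steel-coloured twist cap and a thin blue band, diameter 70 mm, 62 mm high, about 0.2 to 0.45 kg. Origin: centre of its underside, z up. It starts standing on the shelf in front of the keeper, 80 to 150 mm out of its rest, and slides when pushed low.
- tin_top (a point): Centre of the tin's flat lid, 62 mm above its underside.
- stop (a joint): Travel of the depth stop, m: 0 fully raised (foot underside 125 mm above the shelf), growing as it goes down, up to 0.08. A foot on the lid of the standing tin reads 0.063. It stays where it is left; about 4 N of push overcomes its friction. No spring return.
- stop_cap (a point): Centre of the flat top of the stop's red cap, 26 mm diameter, 118 mm above the underside of the foot; push here. The cap is always above the wooden head: its top is 20 mm over the head (180 mm over the shelf) when the foot is on the lid.
- stop_foot (a point): Centre of the underside of the stop's black hard-rubber foot, 14 mm diameter, at keeper x = 24 mm, y = 0: on the lid of a home tin it lies 24 mm behind the tin's centre.
- lock (a joint): Travel of the yellow lock slider, m: 0 to 0.03, growing towards the stop (along -y of the keeper). 0.03 is fully locked, against its end stop. About 1.5 N moves it; it stays where it is left.
- lock_top (a point): Centre of the top face of the yellow slider, a ribbed plate 28 mm (keeper x) by 36 mm (keeper y) lying at keeper x = 34 mm, y = 78 (open) to 48 mm (locked). Its top is only 2 mm above the head (162 mm above the shelf), nothing to take hold of: press a fingertip on it with 5 to 15 N and drag it. This point moves with it.
- padlock: Bystander: steel padlock lying flat, 50 mm wide, 18 mm thick, right of the keeper. Origin: under the middle of its case.
- hairclip: Bystander: clear plastic hair clip, 70 by 24 mm, 14 mm high, behind and right of the keeper. Origin: under its middle.
- cream: Bystander: small cream jar with a blue cap, 52 mm diameter, 45 mm high, left of the keeper. Origin: under its middle.
- torch: Bystander: red torch lying on its side, 155 mm long, 40 mm thick, black button. Origin: under its middle.
- shoehorn: Bystander: green plastic shoe horn lying flat, 198 mm long, 42 mm wide. Origin: under its middle.
- matchbox: Bystander: brown matchbox, 36 by 54 by 15 mm. Origin: under its middle.
Not all that is in view belongs to the job. What is shaped like the keeper but purple is not meant.

How it is judged:
By the outcome, as a careful person would: the job done as asked, in the order asked, and still so for the second after the job is handed in, with the robot touching nothing.
It also fails if it takes over 61 s, if anything falls off the work surface, if the arm or the gripper's body presses on something with over 40 N, if the wrist force passes 120 N, or if a joint passes its speed limit or range.

## Working session

There is one attempt and no reset: what is moved stays moved. The work goes in short steps, each a Python script; the robot and the scene stay as the last script left them, time stands still between calls to the robot, and variables do not carry over. Pictures are saved under pics/ and viewed, at most 10 in all, crops included, and the job is handed in when it is done.

```bash
ls; mkdir -p pics; python3 - <<'E'
from plant import robot
import cv2,pickle,numpy as np
print(robot.nose_length, robot.sense())
for n in("scene","top"):
    f=robot.grab_frame(n);pickle.dump(f,open(n+".pkl","wb"))
    cv2.imwrite(f"pics/{n}1.png",f["image"][:,:,::-1]); print(n,f["fx"],f["cx"],f["dist_coeffs"],f["R"],f["t"],(f["range_z"]>0).mean())
E
```

```text
pics
0.011 {'t': 0.0, 'joint_pos': array([ 1.09112296,  0.4694548 , -0.04864332,  1.53371604,  0.02407418,
        1.1410248 , -0.08230934]), 'joint_velocities': array([-0.00038426, -0.00122322, -0.00061027,  0.00062357, -0.00086683,
        0.00016837, -0.00113011]), 'effort': array([-1.54693139e-04, -5.10308969e+01, -4.67664062e-02, -2.37714887e+01,
        1.06240885e-02,  7.52538879e-03, -1.18678426e-05]), 'tcp_pos': array([ 0.2938588 , -0.60702894,  0.24124319]), 'tcp_rot': array([-3.13957425e+00,  3.09837161e-05,  4.50828551e-01]), 'wrist_force': array([-0.41652177, -0.35046483,  0.32125404]), 'torque': array([0.02897267, 0.00186328, 0.01871797]), 'gripper_force': 0.0, 'opening': 0.9988384421148117}
scene 447.49905897101405 320.70297641790927 [0.03079712 0.         0.         0.         0.        ] [[ 0.74578038  0.66573391 -0.02469764]
 [ 0.35673013 -0.43038327 -0.82916455]
 [-0.56263241  0.60956427 -0.55845874]] [-0.34768314 -0.03139954  1.59132656] 0.995828125
top 410.95015524813306 314.7883742956197 [0.00792459 0.         0.         0.         0.        ] [[-0.02076093 -0.99976629  0.00602966]
 [-0.97911845  0.01911154 -0.20239022]
 [ 0.20222768 -0.01010556 -0.97928639]] [0.00751419 0.48257858 1.52764094] 0.9960859375
```

View pics/scene1.png

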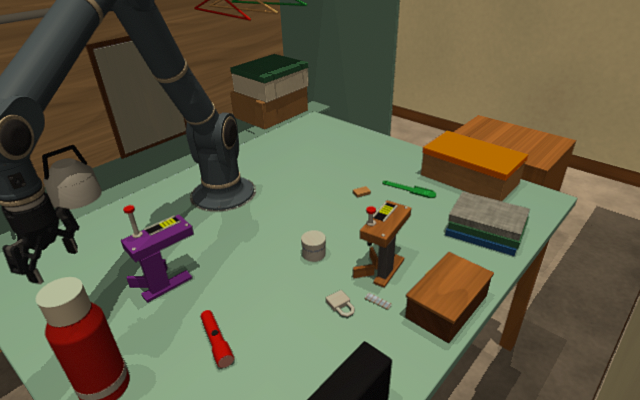

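View pics/top1.png

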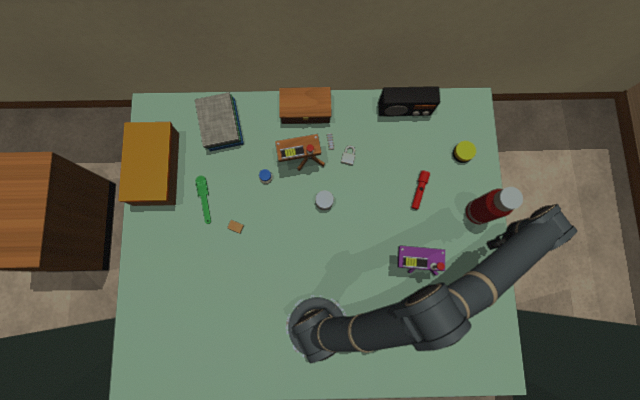

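The scene picture shows the wooden keeper at (385,235), its red cap at (371,210) and the tin at (313,245). The top picture has the head at (298,148), the cap at (310,148) and the tin at (324,200). The purple keeper at (420,257) is the decoy.

```bash
cat > h.py <<'E'
import numpy as np,cv2
def K(f): return np.array([[f["fx"],0,f["cx"]],[0,f["fy"],f["cy"]],[0,0,1.]])
def ray(f,uv):
    p=cv2.undistortPoints(np.array(uv,float).reshape(-1,1,2),K(f),np.array(f["dist_coeffs"],float)).reshape(-1,2)
    R,t=np.array(f["R"]),np.array(f["t"]); return -R.T@t, np.c_[p,np.ones(len(p))]@R
def onplane(f,uv,z):
    c,d=ray(f,uv); return c+d*((z-c[2])/d[:,2])[:,None]
def cloud(f):
    v,u=np.mgrid[:400,:640]; c,d=ray(f,np.c_[u.ravel(),v.ravel()])
    return (c+d*f["range_z"].reshape(-1,1)).reshape(400,640,3)
def cross(fa,a,fb,b):
    c1,d1=ray(fa,[a]);c2,d2=ray(fb,[b]);d1=d1[0];d2=d2[0]
    s=np.linalg.lstsq(np.c_[d1,-d2],c2-c1,rcond=None)[0]; return (c1+d1*s[0]+c2+d2*s[1])/2
E
python3 - <<'E'
import pickle;from h import *
for n,kb,tb in(("top",(265,125,330,175),(308,185,342,215)),("scene",(345,190,420,290),(295,225,332,268))):
    f=pickle.load(open(n+".pkl","rb"));P=cloud(f);hsv=cv2.cvtColor(f["image"],cv2.COLOR_RGB2HSV)
    def box(b):
        m=np.zeros((400,640),bool);m[b[1]:b[3],b[0]:b[2]]=1;return m
    m=box(kb)&(abs(P[...,2]-.16)<.008)
    r=cv2.minAreaRect(P[m][:,:2].astype(np.float32));print(n,"head",m.sum(),r,P[m][:,2].mean())
    print(cv2.boxPoints(r))
    m=box(tb)&(abs(P[...,2]-.062)<.006); print("tin",m.sum(),P[m].mean(0),cv2.minEnclosingCircle(P[m][:,:2].astype(np.float32)))
    H=hsv[...,0].astype(int);bright=(hsv[...,1]>170)&(hsv[...,2]>110)
    m=box(kb)&bright&((H<5)|(H>174)); v,u=np.nonzero(m);print("cap",m.sum(),u.mean(),v.mean(),P[m].mean(0),P[m][:,2].max(),P[m][:,2].min())
    m=box(kb)&bright&(H>22)&(H<35); v,u=np.nonzero(m);print("yellow",m.sum(),u.mean(),v.mean(),onplane(f,[[u.mean(),v.mean()]],.162))
E
```

```text
top head 812 ((0.6486112475395203, 0.05804358050227165), (0.07807423174381256, 0.15987887978553772), 9.657780647277832) 0.16042090905599096
[[ 0.5967165   0.13030107]
 [ 0.62353826 -0.02731189]
 [ 0.700506   -0.01421391]
 [ 0.67368424  0.14339904]]
tin 235 [ 0.47131541 -0.03635797  0.06221242] ((0.4721783399581909, -0.035975538194179535), 0.03481820225715637)
cap 30 309.6333333333333 147.46666666666667 [0.61293243 0.0137388  0.25207763] 1.593621862684989 0.20007209526324665
yellow 34 290.2352941176471 151.88235294117646 [[0.62752783 0.0847963  0.162     ]]
scene head 1112 ((0.6504716873168945, 0.05598263442516327), (0.0757603570818901, 0.16294510662555695), 8.595784187316895) 0.16011253365275188
[[ 0.6008399   0.13087837]
 [ 0.62519413 -0.03023644]
 [ 0.70010346 -0.01891311]
 [ 0.67574924  0.1422017 ]]
tin 332 [ 0.47454369 -0.04040783  0.06168141] ((0.4722751975059509, -0.038587313145399094), 0.03655438870191574)
cap 41 370.9268292682927 209.1219512195122 [0.63314452 0.01056337 0.20424513] 0.2068054442570043 0.20084169556927145
yellow 76 385.55263157894734 209.3815789473684 [[0.62919068 0.08404802 0.162     ]]
```

```bash
cat >> h.py <<'E'
yaw=np.radians(9.13); O=np.array([.606,.0095])
Rk=np.array([[np.cos(yaw),-np.sin(yaw)],[np.sin(yaw),np.cos(yaw)]])
def W(x,y,z): return [*(O+Rk@[x,y]),z]          # keeper frame -> world
def Kf(p): return Rk.T@(np.array(p[:2])-O)
def att(p=0,dy=0): return [np.pi,p,yaw+dy]
E
python3 - <<'E'
import pickle;from h import *
from plant import robot
a,b=[pickle.load(open(n+".pkl","rb")) for n in("top","scene")]
print("cap",cross(a,(309.6,147.5),b,(370.9,209.1)),"tin K",Kf([.472,-.037]),"slider K",Kf([.6283,.0844]))
for nm,p,o in [("up",[.36,-.6,.42],att()),("tin hi",[.472,-.037,.2],att()),("tin",[.472,-.037,.028],att()),("drag",W(-.06,0,.028),att())]+\
 [(f"push{t} {x}",W(x,0,.028),att(t)) for t in(0,-.2,-.35) for x in(-.13,-.115,-.04)]+[("cap",W(.024,0,.25),att()),("lock",W(.034,.078,.18),att())]:
    q=robot.inverse_kinematics(p,o); print(nm,np.round(p,3),None if q is None else np.round(q,2))
E
```

```text
cap [0.63012144 0.01426377 0.2008602 ] tin K [-0.13968073 -0.02464843] slider K [0.03390224 0.07041263]
up [ 0.36 -0.6   0.42] [ 0.96  0.43  0.02  1.19 -0.01  1.52 -0.44]
tin hi [ 0.472 -0.037  0.2  ] [ 0.36  0.22 -0.42  2.03  0.11  0.92 -1.53]
tin [ 0.472 -0.037  0.028] [ 0.18  0.48 -0.23  2.17  0.21  0.52 -1.63]
drag [ 0.547 -0.     0.028] [ 0.1   0.56 -0.23  2.    0.22  0.61 -1.69]
push0 -0.13 [ 0.478 -0.011  0.028] [ 0.14  0.48 -0.25  2.16  0.24  0.53 -1.7 ]
push0 -0.115 [ 0.492 -0.009  0.028] [ 0.13  0.5  -0.25  2.12  0.23  0.54 -1.7 ]
push0 -0.04 [0.567 0.003 0.028] [ 0.09  0.58 -0.23  1.95  0.21  0.63 -1.68]
push-0.2 -0.13 [ 0.478 -0.011  0.028] [ 0.06  0.43 -0.14  2.29  0.16  0.23 -1.62]
push-0.2 -0.115 [ 0.492 -0.009  0.028] [ 0.06  0.44 -0.14  2.26  0.16  0.25 -1.62]
push-0.2 -0.04 [0.567 0.003 0.028] [ 0.03  0.52 -0.13  2.09  0.15  0.34 -1.62]
push-0.35 -0.13 [ 0.478 -0.011  0.028] None
push-0.35 -0.115 [ 0.492 -0.009  0.028] None
push-0.35 -0.04 [0.567 0.003 0.028] [ 0.44  0.58 -0.63  2.17  1.2   0.31 -2.59]
cap [0.63  0.013 0.25 ] [ 0.2   0.42 -0.39  1.62  0.17  1.14 -1.65]
lock [0.627 0.092 0.18 ] [ 0.11  0.5  -0.45  1.68  0.25  1.02 -1.83]
```

```bash
python3 - <<'E'
from h import *
from plant import robot
def s(m):
    d=robot.sense();print(m,round(d["t"],2),Kf(d["tcp_pos"]).round(4),d["tcp_pos"].round(4),d["wrist_force"].round(1),round(d["opening"],2),d["gripper_force"])
robot.move_straight([.33,-.62,.4],vel=.3); s("up")
robot.goto([.472,-.037,.2],att()); s("over")
robot.move_straight([.472,-.037,.09],vel=.2)
print(robot.move_straight([.472,-.037,.028],vel=.1,contact_N=8)); s("down")
robot.grip(0.0,20); s("grip")
robot.move_straight(W(-.06,0,.028),vel=.08); s("dragged")
E
```

```text
up 0.79 [-0.3726 -0.5774] [ 0.3298 -0.6197  0.3993] [-0.3 -0.1 -0.8] 1.0 0.0
over 3.05 [-0.1394 -0.0255] [ 0.4724 -0.0378  0.2002] [0.1 0.5 0.1] 1.0 0.0
False
down 4.52 [-0.1391 -0.0246] [ 0.4726 -0.0369  0.0285] [ 0.4 -0.5 -0.4] 1.0 0.0
grip 4.81 [-0.139  -0.0249] [ 0.4727 -0.0371  0.0289] [-1.  -0.8  6.2] 0.81 21.98344092525076
dragged 6.0 [-0.0615 -0.0009] [ 0.5454 -0.0011  0.0287] [-4.7 -2.3  8.1] 0.81 22.266575318353716
```

```bash
python3 - <<'E'
from h import *
from plant import robot
import pickle
def s(m):
    d=robot.sense();print(m,round(d["t"],2),Kf(d["tcp_pos"]).round(4),d["tcp_pos"].round(4),d["wrist_force"].round(1),round(d["opening"],2))
robot.grip(1.0)
robot.move_straight(W(-.0615,0,.11),vel=.15)
robot.move_straight(W(-.13,0,.11),vel=.2,attitude=att(-.2)); robot.grip(.4); s("back")
robot.move_straight(W(-.13,0,.025),vel=.15)
print(robot.move_straight(W(-.05,0,.025),vel=.06,contact_N=12)); s("push1")
E
```

```text
back 8.05 [-0.1298  0.    ] [ 0.4778 -0.0111  0.11  ] [-0.5 -0.2  1.3] 0.4
False
push1 10.25 [-0.05    0.0001] [0.5566 0.0016 0.0251] [-0.9  0.5 -0.8] 0.4
```

```bash
python3 - <<'E'
from h import *
from plant import robot
import pickle
def s(m):
    d=robot.sense();print(m,round(d["t"],2),Kf(d["tcp_pos"]).round(4),d["tcp_pos"].round(4),d["wrist_force"].round(1),round(d["opening"],2))
robot.move_straight(W(-.085,0,.03),vel=.15); robot.grip(0.); 
print(robot.move_straight(W(-.035,0,.03),vel=.03,contact_N=12)); s("push2")
robot.move_straight(W(-.10,0,.03),vel=.15); robot.move_straight(W(-.13,0,.2),vel=.25); s("clear")
for n in("scene","top"):
    f=robot.grab_frame(n);pickle.dump(f,open(n+"2.pkl","wb"))
P=cloud(f)
f=pickle.load(open("scene2.pkl","rb"));P=cloud(f)
k=(P[...,:2]-O)@Rk
m=(abs(P[...,2]-.062)<.003)&(k[...,0]>-.06)&(k[...,0]<.05)&(abs(k[...,1])<.05)
print(m.sum(),cv2.minEnclosingCircle(k[m].astype(np.float32)),k[m].min(0),k[m].max(0))
f2=robot.grab_frame("scene")["image"][170:300,270:440,::-1]
cv2.imwrite("pics/s2.png",cv2.resize(f2,None,fx=4,fy=4,interpolation=cv2.INTER_CUBIC)[:,:,:])
E
```

```text
True
push2 12.32 [-0.0463  0.0002] [0.5603 0.0023 0.0286] [ 0.7  0.2 -0.4] 0.0
clear 13.67 [-0.1302 -0.    ] [ 0.4775 -0.0112  0.1992] [-1.  -0.6 -0.4] 0.0
324 ((0.0009207496768794954, -0.0008194804540835321), 0.037329353392124176) [-0.03355385 -0.03749739] [0.03546781 0.03416581]
```

View pics/s2.png

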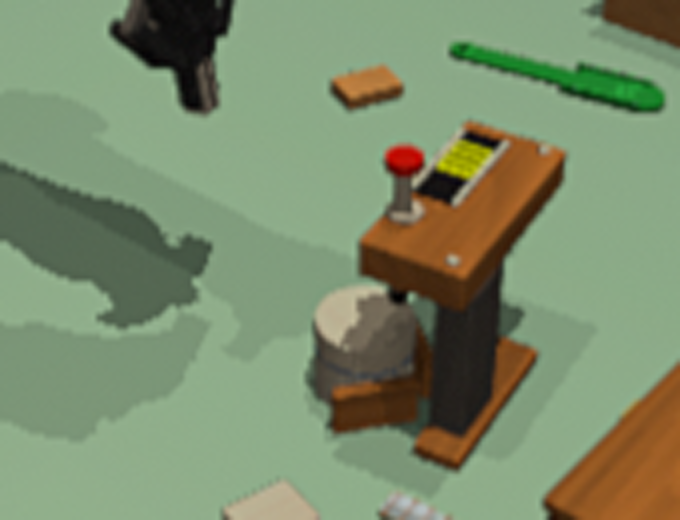

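The picture shows the tin seated in the V (lid at (365,325)) and upright. The stop's foot is well above it at (398,295). The yellow slider at (465,158) has clear track on its stop side. Next is the stop.

```bash
python3 - <<'E'
from h import *
from plant import robot
def s(m):
    d=robot.sense();print(m,round(d["t"],2),Kf(d["tcp_pos"]).round(4),d["tcp_pos"].round(4),d["wrist_force"].round(1))
robot.move_straight(W(-.13,0,.29),vel=.25)
robot.goto(W(.024,0,.29),att()); s("above")
robot.move_straight(W(.024,0,.235),vel=.15); s("pre")
z=.235
print(robot.move_straight(W(.024,0,.196),vel=.02,contact_N=12)); s("a")
z=robot.sense()["tcp_pos"][2]
while z>.189:
    z-=.0007; h=robot.move_straight(W(.024,0,z),vel=.01)
    d=robot.sense(); print(round(z,4),round(d["tcp_pos"][2],4),d["wrist_force"].round(1))
    if d["wrist_force"][2]>8.5: break
s("end")
E
```

```text
above 14.99 [0.0234 0.0004] [0.629  0.0136 0.2873] [-0.4  0.7  0.1]
pre 15.51 [ 0.0237 -0.0001] [0.6294 0.0131 0.2358] [0.5 0.5 1.5]
False
a 17.61 [0.024 0.   ] [0.6297 0.0133 0.196 ] [-1.5 -0.7  3.7]
0.1953 0.1953 [-0.6  0.1  4.1]
0.1946 0.1945 [-1.8 -0.5  3.3]
0.1939 0.1938 [-1.4 -0.9  3.3]
0.1932 0.1931 [-0.7 -1.   3. ]
0.1925 0.1924 [-1.5 -0.1  3.3]
0.1918 0.1918 [-1.6 -0.5  3. ]
0.1911 0.1911 [-0.9 -0.9  4.6]
0.1904 0.1911 [-2.3 -1.2  7.6]
0.1897 0.1911 [-3.  -1.  10.7]
end 19.86 [0.0241 0.    ] [0.6298 0.0133 0.1911] [-3.  -1.  10.7]
```

```bash
python3 - <<'E'
from h import *
from plant import robot
import pickle
def s(m):
    d=robot.sense();print(m,round(d["t"],2),Kf(d["tcp_pos"]).round(4),d["tcp_pos"].round(4),d["wrist_force"].round(1))
robot.move_straight(W(.024,0,.23),vel=.15)
robot.move_straight(W(.034,.0705,.23),vel=.2)
robot.move_straight(W(.034,.0705,.185),vel=.15); s("pre")
print(robot.move_straight(W(.034,.0705,.166),vel=.015,contact_N=8)); s("touch")
z=robot.sense()["tcp_pos"][2]-.0022
robot.move_straight(W(.034,.0705,z),vel=.015); s("press")
for y in(.064,.058,.052,.046,.042):
    robot.move_straight(W(.034,y,z),vel=.03); s(y)
robot.move_straight(W(.034,.042,.22),vel=.15)
robot.move_straight(W(-.12,0.04,.3),vel=.25); s("clear")
out=[]
for n,(x,y) in (("scene",(270,170)),("top",(250,120))):
    f=robot.grab_frame(n);pickle.dump(f,open(n+"3.pkl","wb"))
    hsv=cv2.cvtColor(f["image"],cv2.COLOR_RGB2HSV);m=np.zeros((400,640),bool)
    b=(345,190,420,290) if n=="scene" else (265,125,330,175);m[b[1]:b[3],b[0]:b[2]]=1
    m&=(hsv[...,1]>170)&(hsv[...,2]>110)&(hsv[...,0]>22)&(hsv[...,0]<35);v,u=np.nonzero(m)
    if len(u):print(n,"slider K",len(u),Kf(onplane(f,[[u.mean(),v.mean()]],.162)[0]))
    out.append(f["image"][y:y+110,x:x+160,::-1])
cv2.imwrite("pics/s3.png",cv2.resize(np.vstack(out)[:150],None,fx=4,fy=4,interpolation=cv2.INTER_CUBIC))
E
```

```text
pre 21.23 [0.0339 0.0693] [0.6285 0.0833 0.1847] [ 0.8 -0.5  0.6]
True
touch 22.06 [0.034  0.0705] [0.6283 0.0845 0.1732] [-1.4 -0.5  4.3]
press 22.31 [0.034  0.0706] [0.6284 0.0846 0.173 ] [-4.6 -1.4 12.4]
0.064 22.68 [0.034  0.0646] [0.6293 0.0787 0.173 ] [-4.2 -0.3 12.6]
0.058 23.02 [0.0341 0.0586] [0.6303 0.0728 0.173 ] [-3.4 -0.8 12.3]
0.052 23.38 [0.0341 0.0526] [0.6313 0.0668 0.1731] [-4.4  0.2 11.8]
0.046 23.73 [0.0341 0.0466] [0.6323 0.0609 0.173 ] [-4.4 -0.2 11.6]
0.042 24.01 [0.0346 0.0449] [0.6331 0.0593 0.173 ] [-3.7  3.1  9.8]
clear 25.32 [-0.1198  0.0397] [0.4814 0.0297 0.2993] [-0.4  0.1  0.7]
scene slider K 79 [0.03474631 0.04603304]
```

View pics/s3.png

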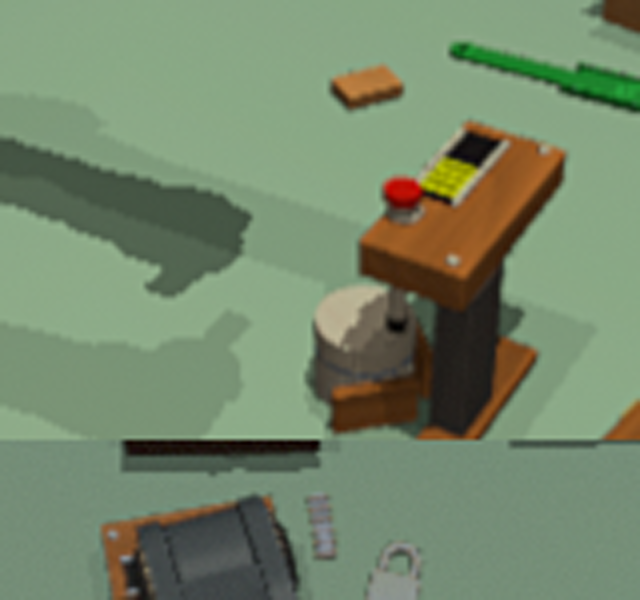

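The foot rests on the lid at (398,322). The slider at (450,178) stalled against its end stop, at keeper y ≈ 46 mm, which is fully locked within measuring error. The padlock and hair clip look undisturbed.

```bash
python3 - <<'E'
from plant import robot
print(robot.close_job())
E
```

```text
the job is handed in; nothing more can be done
None
```

The job is handed in at about 25 s of the 61 s allowed: the tin is home in the V rest, the stop's foot is on its lid, and the slider is locked against its end stop; I saw no verdict.

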